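# Hang the caddy on the swing-arm stand

## Robot

A 6-joint arm with a two-finger parallel gripper is mounted at the origin on a cart in front of the work surface, level with it; the furniture and walls round the work are solid. World frame = base frame: x ahead of the robot, y to its left, z up, the work surface at z = 0. Lengths are in m, angles in rad, forces in N, time in s.
With the tool pointing down it reaches from about 0.35 to 0.85 m from the base axis. Payload 8.1 kg.
Tool frame: the origin (TCP) lies between the finger pads; the fingertips stand 14 mm ahead of it and the grasp point (between the pads) lies 5 mm behind it; z points along the fingers, y is the line along which they close (so a half turn about z gives the same grasp; the last joint's range is limited). The gripper opens to 93 mm and grips with 3 to 60 N. Pads are 15 mm wide; open, the fingers measure 128 mm over their backs; the gripper's body (75 mm by 188 mm) begins 65 mm behind the grasp point.
Start: joints at [1.234, 0.13, 1.488, -0, 1.523, -0.085], TCP at [0.149, 0.581, 0.233] pointing down, gripper open.
Joint ranges: [-2.96, 2.96], [-0.89, 2.26], [0.02, 2.5], [-1.34, 4.48], [0, 2.73], [-2.66, 2.66]. Speed limits (rad/s): [2.39, 2.39, 2.79, 3.14, 3.14, 3.14].

## Interface

Orientations are given as a rotation vector (axis times angle).
In Python, from plant import robot gives the robot as it stands.
- The arm moves only by the tool arm_command, never from a script. Its argument "targets" is a list of rows, each an object of numbers: "x", "y", "z": the shift along the world's x, y, z in units of 500 mm (1.0 is 500 mm); "rx", "ry", "rz": the turn, a rotation vector about the world's x, y, z in units of 2 rad (1.0 is 2 rad); "claw": the closure in counts, from 0 (fully open) to 255 (shut). In form: [{"x": .., "y": .., "z": .., "rx": .., "ry": .., "rz": .., "claw": ..}, ...]. A call has 1 to 10 rows; each row is the pose to reach, as a shift and turn from the pose commanded when the call began; what a row does not reach only later rows make up. A row lasts 1/12 s, in which the tool goes at most 41.7 mm and 7.16 degrees, less where a joint would pass 70% of its speed; a pose out of reach is approached as far as the arm can. A call with a number of a shift or a turn outside -1 to 1 is refused whole. A call with a gripper value outside its range is refused whole. The fingers move at their own pace and stop on an object; "squeeze" is the grip in N (left out, the last holds). Time passes only in rows, so rows that repeat a pose let the fingers close. It gives the time, the measured TCP pose, the force, the opening and the grip force at its end, in the units of the state.
- robot.read_state(): the state, without advancing time (a new reading comes with each control period).
- robot.read_camera(name): name is "scene" or "top"; returns (picture, depth): 420x560x3 uint8, red, green, blue; 420x560 float32, m along the optical axis (not along the pixel's ray), 0 where there is no reading.
- robot.get_calibration(name): a dict with "intrinsics" (3x3 intrinsics, pixels), "origin" and "orientation" of the camera in the world. Camera axes: x right, y up, looking along -z (the intrinsics and any distortion apply to the point x, -y, -z); pixel columns grow to the right and rows downward; lengths in m; the calibration is good to about 2 mm. A picture is of the moment at which its call begins. get_calibration takes no time and is no camera call.
- robot.close_job(): hands the job in; it is judged then, once.
The state is a dict: "t": time; "q": joint angles; "dq": joint speeds; "joint_torque": joint torques, N m; "tool_pos": TCP position; "orientation": TCP orientation; "force": force on the tool from outside, world axes, zero at the start; "wrist_torque": the same for the moment, N m; "opening": finger opening in m; "gripper_force": force on a finger pad.
Only numpy, scipy, OpenCV 4.12 (cv2) and the standard library are available. Lean on these libraries where they do the work, as an engineer would, in place of code of your own. Each camera call takes 0.05 s, during which the arm holds its last target. There are 200 camera calls.

## Task

First swing the stand's arm round until it lies straight over the stand's long foot and let go, so that it stays there by itself. Then hang the caddy on the arm: pass the rod sideways through the gap of the caddy's C-shaped hanger and lower the caddy until it hangs freely from the rod, with the arm still in line over the foot. Leave the other things standing where they are.

Things in the scene. Friction and masses are not known exactly. Their poses are not given: they have to be found in the camera images.
- stand: Fixed steel countertop stand: round plate 124 mm across, 16 mm high; upright post 22 mm thick; flat foot bar 36 mm wide, 12 mm high, reaching 228 mm from the post axis. Origin: centre of the underside, below the post axis; x axis along the foot bar, z up. It carries the swing arm, whose hub on the post is 32 mm across with a small knob up to z = 227 mm.
- swing_arm (a joint): Angle of the stand's arm about the vertical post axis, rad: 0 = rod exactly over the foot bar (along the stand's x axis), positive = counterclockwise seen from above; limits -1.6 and 1.6, no stop or catch at 0. A friction hinge: it takes 0.4 N m to turn (about 2.5 N at 165 mm) and stays where it is left.
- rod_mid (a point): Point on the axis of the swing arm's level round rod (14 mm thick, axis 200 mm above the counter), 120 mm from the post axis; x points along the rod away from the post, z up. The rod ends 228 mm from the post axis in a disc 50 mm across, 8 mm thick, too large for the hanger to pass over.
- rod_outer (a point): Point on the rod's axis 175 mm from the post axis, a good place to take the rod from above; same axes as rod_mid.
- caddy: Loose white open box, 60 x 90 x 70 mm (x, y, z), about 0.2 kg, standing upright, a steel C-shaped hanger above it. Origin: centre of the underside, z up. A strap on the +x side joins hanger and box; the hanger's gap faces -x. From 142 to 182 mm above the underside a flat grip tab, 36 mm in x and 14 mm thick in y, stands on the hanger.
- ring_centre (a point): Centre of the C-shaped hanger, 112 mm above the caddy's underside; axes as the caddy's. The C lies in the xz plane: strip 8 mm thick, 14 mm wide in y, 44 mm inside and 60 mm outside diameter. Gap towards -x, 23 mm clear between rounded lips, centred at this height. Hung up, the rod lies in the C's inner top, this point 15 mm below the rod's axis.
- grip_tab (a point): Middle of the grip tab's upper part, 164 mm above the caddy's underside; axes as the caddy's (pinch it along y, 14 mm).
- spice_jar: Bystander: small jar with a mustard-yellow cap, 42 mm across, 106 mm high. Origin: centre of the underside, z up.
- garlic_bulb: Bystander: garlic bulb, 53 mm. Origin: centre of the underside, z up.
- pepper_grinder: Bystander: wooden pepper mill, 58 mm across, 170 mm high. Origin: centre of the underside, z up.
Things that resemble listed ones, but are neither listed nor needed, are in the scene too. What is shaped like the caddy but green or red is not meant.

How it is judged:
On the way, in this order (a step that is already met when the one before it is completed fails the run):
1. the arm stands over the foot, within 0.12 rad, let go and still, the caddy not yet on it (value of joint swing_arm between -0.12 and 0.12 rad and contact force between the fingers and stand below 0.2 N and contact force between caddy and stand below 0.1 N and velocity of joint swing_arm between -0.05 and 0.05 rad/s), for 0.3 s.
2. the rod lies inside the C-shaped hanger and carries the caddy (z of ring_centre in the frame of rod_mid between -0.022 and -0.009 m and y of ring_centre in the frame of rod_mid between -0.018 and 0.018 m and x of ring_centre in the frame of rod_mid between -0.1 and 0.1 m and contact force between caddy and stand above 0.5 N), for 0.2 s.
At the end, for the whole second after the job is handed in: The arm is within 0.12 rad of the line over the foot; the caddy hangs on the rod between hub and end disc, the rod inside the C-shaped hanger at its top (ring centre 9 to 22 mm below the rod axis and within 18 mm sideways), tilted less than 0.3 rad, nearly at rest (under 0.06 m/s) (all of step 2 and value of joint swing_arm between -0.12 and 0.12 rad and angle between caddy's own z axis and vertical below 0.3 rad and linear speed of caddy below 0.06 m/s); the robot touches nothing.
It fails at once if the spice jar, the garlic or the pepper mill is pushed more than 30 mm or tipped (distance of any of spice_jar, garlic_bulb, pepper_grinder from where it was at the start of the episode above 0.03 m or angle between any of spice_jar, pepper_grinder's own z axis and vertical above 0.5 rad or angle between garlic_bulb's own z axis and vertical above 0.8 rad).
It also fails if it takes over 58 s, if anything falls off the work surface, if the arm or the gripper's body presses on something with over 40 N, if the wrist force passes 120 N, or if a joint passes its speed limit or range.

## Working session

There is one attempt and no reset: what is moved stays moved. The work goes in short steps, Python scripts to look and compute and a tool call to move; the robot and the scene stay as the last step left them, time stands still between calls to the robot, and variables do not carry over. Pictures are saved under pics/ and viewed, at most 11 in all, crops included, and the job is handed in when it is done.

Besides the shell and the picture viewer there is one more tool, called after "Call:" by a JSON object that holds its "api" and its "payload", one argument or row to a line. arm_command: Moves the arm, as the interface text tells. Shifts and turns lie within -1 to 1; 1 stands for 500 mm of shift or 2 rad of turn. Its arguments: {"type":"object","properties":{"targets":{"type":"array","items":{"type":"object","properties":{"x":{"type":"number","minimum":-1,"maximum":1},"y":{"type":"number","minimum":-1,"maximum":1},"z":{"type":"number","minimum":-1,"maximum":1},"rx":{"type":"number","minimum":-1,"maximum":1},"ry":{"type":"number","minimum":-1,"maximum":1},"rz":{"type":"number","minimum":-1,"maximum":1},"claw":{"type":"number"}}}},"squeeze":{"type":"number"}},"required":["targets"]}

```bash
mkdir -p pics; cat > h.py <<'E'
import numpy as np,cv2
from plant import robot
def grab(n):
    im,d=robot.read_camera(n); c=robot.get_calibration(n)
    K=np.array(c["intrinsics"]);R=np.array(c["orientation"]);o=np.array(c["origin"])
    if R.shape!=(3,3): R=cv2.Rodrigues(R.astype(float))[0]
    v,u=np.mgrid[:420,:560]
    P=np.stack([(u-K[0,2])/K[0,0]*d,-(v-K[1,2])/K[1,1]*d,-d],-1)@R.T+o
    P[d==0]=np.nan
    return im,d,P
def save(n,im): cv2.imwrite('pics/'+n+'.png',im[:,:,::-1])
E
python3 - <<'E'
from h import *
a,d,P=grab('scene');b,d2,P2=grab('top')
save('s0',a);save('t0',b);np.savez('d0',a=a,P=P,b=b,P2=P2)
print({k:np.round(v,3) for k,v in robot.read_state().items()});
for n in('scene','top'):print(robot.get_calibration(n))
E
```

```text
{'t': np.float64(0.1), 'q': array([ 1.234,  0.131,  1.489,  0.   ,  1.523, -0.085]), 'dq': array([-0.001, -0.001, -0.003,  0.001, -0.001,  0.001]), 'joint_torque': array([ 1.0000e-03, -5.6134e+01, -4.9310e+01,  7.7000e-02,  2.9000e-02,
       -0.0000e+00]), 'tool_pos': array([0.149, 0.581, 0.232]), 'orientation': array([-3.940e-01, -3.116e+00,  3.000e-03]), 'force': array([-0.884, -0.718, -0.07 ]), 'wrist_torque': array([-0.003,  0.042,  0.014]), 'gripper_force': np.float64(0.0), 'opening': np.float64(0.093)}
{'intrinsics': array([[483.11943968,   0.        , 283.42195753],
       [  0.        , 483.11943968, 213.57914064],
       [  0.        ,   0.        ,   1.        ]]), 'origin': array([-0.15425558, -0.68823067,  1.19503655]), 'orientation': array([ 0.72444892, -0.29493922, -0.76136822])}
{'intrinsics': array([[426.90859996,   0.        , 274.38590861],
       [  0.        , 426.90859996, 211.32933079],
       [  0.        ,   0.        ,   1.        ]]), 'origin': array([0.47510084, 0.03570267, 1.20672015]), 'orientation': array([ 0.06451462, -0.07943919, -1.5542753 ])}
```

View pics/s0.png

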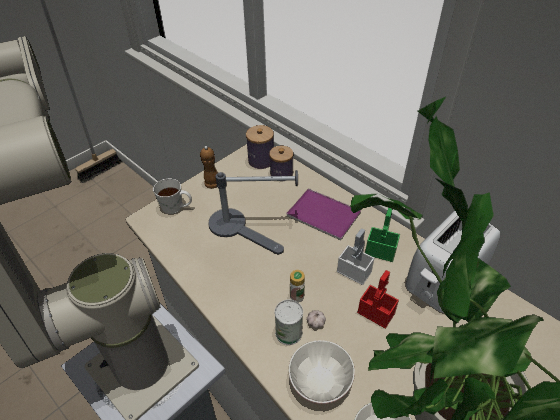

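View pics/t0.png

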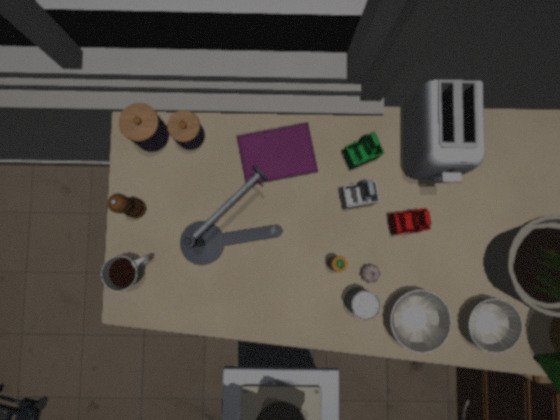

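The stand's plate is at about (202,243) in the top view, with its foot tip at (278,231) and rod end at (260,175). The white caddy is at (358,194), between the green and red lookalikes. The spice jar is at (338,264) and the garlic at (371,273).

```bash
python3 - <<'E'
from h import *
z=np.load('d0.npz');a,P,b,Q=[z[k] for k in('a','P','b','P2')]
X=np.r_[P.reshape(-1,3),Q.reshape(-1,3)];src=np.r_[np.zeros(420*560),np.ones(420*560)]
C=np.r_[a.reshape(-1,3),b.reshape(-1,3)].astype(int)
t=lambda u,v:np.round(Q[v,u],3)
print('plate',t(202,255),'foot tip',t(275,231),'rodend',t(260,176),'hub',t(197,240),'caddy',t(358,194),'jar',t(338,264),'garlic',t(371,273))
pc=Q[255,202]
for s in(0,1):
  S=src==s
  m=S&(np.hypot(X[:,0]-.40,X[:,1]-.25)<.35)
  sat=C.max(1)-C.min(1)
  r=m&(X[:,2]>.19)&(X[:,2]<.212)&(sat<40)
  pts=X[r]; print(s,'rod pts',len(pts))
  if len(pts)>20:
    vx,vy,x0,y0=cv2.fitLine(pts[:,:2].astype(np.float32),cv2.DIST_HUBER,0,.01,.01).ravel()
    print('line',vx,vy,x0,y0,'ang',np.arctan2(vy,vx), pts.min(0),pts.max(0))
  f=m&(X[:,2]>.007)&(X[:,2]<.022)&(sat<40)&(C.max(1)<130)
  pts=X[f]; print('foot/plate',len(pts),pts.min(0),pts.max(0))
  np.save(f'f{s}',pts)
# caddy: top-view points
  w=S&(abs(X[:,0]-Q[194,358,0])<.08)&(abs(X[:,1]-Q[194,358,1])<.08)&(sat<45)
  for lo,hi in((.03,.069),(.064,.076),(.142,.176),(.174,.19)):
    p=X[w&(X[:,2]>lo)&(X[:,2]<hi)][:,:2].astype(np.float32)
    if len(p)>8: print('caddy',s,lo,len(p),cv2.minAreaRect(p),p.mean(0))
# green check
im=cv2.resize(np.hstack([b[140:280,170:300],b[140:280,300:430]]),None,fx=3,fy=3)
save('crop0',im)
im=cv2.resize(a[220:300,320:410],None,fx=6,fy=6);save('crop1',im)
E
```

```text
plate [0.46  0.224 0.017] foot tip [0.53  0.023 0.013] rodend [0.651 0.062 0.204] hub [0.498 0.211 0.179] caddy [ 0.639 -0.212  0.002] jar [ 0.443 -0.139  0.104] garlic [ 0.419 -0.237  0.049]
0 rod pts 400
line 0.71371156 -0.70043975 0.56653464 0.14360213 ang -0.77601343 [0.47476162 0.04011466 0.19002498] [0.6524249  0.23678555 0.21195222]
foot/plate 1143 [0.09798937 0.00021035 0.00700177] [0.71660943 0.42538514 0.02169681]
caddy 0 0.03 582 ((0.6553444266319275, -0.20493470132350922), (0.12245697528123856, 0.09142018109560013), 10.178553581237793) [ 0.63595015 -0.21095099]
caddy 0 0.064 117 ((0.6512584686279297, -0.20515060424804688), (0.11233148723840714, 0.09038479626178741), 10.7590970993042) [ 0.6247318  -0.21257886]
caddy 0 0.142 68 ((0.6287741661071777, -0.2092309296131134), (0.03911823779344559, 0.015389665961265564), 12.444765090942383) [ 0.62190074 -0.21381086]
caddy 0 0.174 54 ((0.6289927363395691, -0.20973604917526245), (0.03896235302090645, 0.014183389954268932), 12.690300941467285) [ 0.6274295  -0.21064766]
1 rod pts 575
line 0.71321917 -0.7009411 0.57970417 0.14053753 ang -0.7767162 [0.48074131 0.04547958 0.19095928] [0.67743972 0.23606497 0.21189823]
foot/plate 2348 [ 0.08290027 -0.07136703  0.00701752] [0.74377978 0.48910866 0.02194529]
caddy 1 0.03 227 ((0.6613673567771912, -0.20188389718532562), (0.11984725296497345, 0.09115663170814514), 10.409080505371094) [ 0.6387645  -0.20070896]
caddy 1 0.064 156 ((0.6604834794998169, -0.2022605985403061), (0.11801786720752716, 0.09080585092306137), 10.12486457824707) [ 0.6303941  -0.20432854]
caddy 1 0.142 52 ((0.6320695281028748, -0.20483168959617615), (0.036793529987335205, 0.011930393986403942), 5.857419013977051) [ 0.6295515  -0.20188066]
caddy 1 0.174 86 ((0.6322826743125916, -0.20717480778694153), (0.03635135293006897, 0.013958020135760307), 9.275654792785645) [ 0.63153106 -0.20676832]
```

View pics/crop0.png

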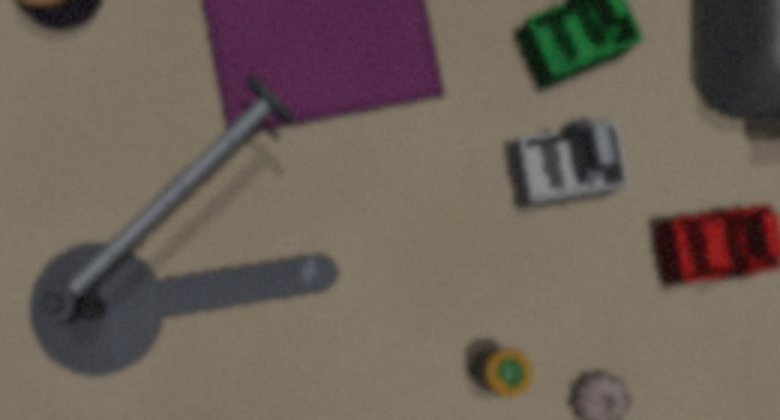

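View pics/crop1.png

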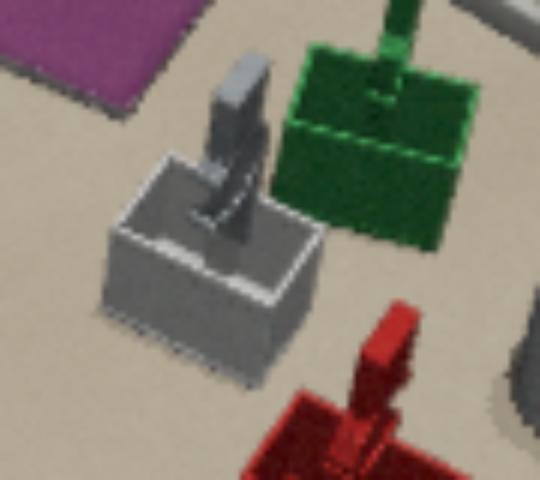

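```bash
python3 - <<'E'
from h import *
from scipy.optimize import least_squares
z=np.load('d0.npz')
for s,(k,kp) in enumerate((('a','P'),('b','P2'))):
  C=z[k].reshape(-1,3).astype(int);X=z[kp].reshape(-1,3)
  sat=C.max(1)-C.min(1)
  g=np.array([.486,.215])
  r=np.hypot(*(X[:,:2]-g).T)
  dark=(sat<30)&(C.max(1)<140)
  m=dark&(X[:,2]>.010)&(X[:,2]<.022)&(r<.075);p=X[m]
  # plate mask -> foot strip
  e=X[:,:2]-g;u=np.array([np.cos(-1.44),np.sin(-1.44)]);n=np.array([-u[1],u[0]])
  f=dark&(X[:,2]>.005)&(X[:,2]<.02)&(e@u>.08)&(e@u<.225)&(abs(e@n)<.035)
  q=X[f][:,:2]
  # center line: average of extreme edges per bin
  t=(q-g)@u;w=(q-g)@n;c=[]
  for lo in np.arange(.08,.215,.008):
    i=(t>=lo)&(t<lo+.008)
    if i.sum()>4:c.append((lo+.004,(w[i].min()+w[i].max())/2,np.ptp(w[i])))
  c=np.array(c);k_=np.polyfit(c[:,0],c[:,1],1)
  print(s,'foot ang',-1.44+np.arctan(k_[0]),'offset at g',k_[1],'width',c[:,2].mean(),'tmax',t.max())
  hull=cv2.minEnclosingCircle(p[:,:2].astype(np.float32));print('plate',hull,len(p))
  h=dark&(X[:,2]>.215)&(X[:,2]<.24)&(r<.05);print('knob',X[h].mean(0),h.sum())
  d=(sat<30)&(X[:,2]>.17)&(X[:,2]<.23)&(np.hypot(X[:,0]-.655,X[:,1]-.055)<.035);print('disc',X[d].mean(0),d.sum())
  # caddy strap / box
  w=(sat<45)&(abs(X[:,0]-.63)<.045)&(abs(X[:,1]+.208)<.03)
  for lo,hi in((.075,.092),(.092,.105),(.105,.12),(.12,.14)):
    i=w&(X[:,2]>lo)&(X[:,2]<hi);print('C',lo,X[i].mean(0) if i.any() else 0,X[i][:,0].min() if i.any() else 0,X[i][:,0].max() if i.any() else 0,i.sum())
E
```

```text
0 foot ang -1.4003516477429536 offset at g 0.00660434868781156 width 0.03356964895241208 tmax 0.2190388821986364
plate ((0.49427101016044617, 0.21441422402858734), 0.07045776396989822) 477
knob [0.48997115 0.22156476 0.21949337] 29
disc [0.64513185 0.06266858 0.20504731] 85
C 0.075 [ 0.63313749 -0.2103636   0.08751613] 0.6079435131167039 0.6572496331632234 45
C 0.092 [ 0.63103827 -0.21081245  0.09736149] 0.6044750936966881 0.6590019135981051 36
C 0.105 [ 0.65383801 -0.20950597  0.11078214] 0.6505531014543253 0.6581524141497754 9
C 0.12 [ 0.61750397 -0.21394547  0.13198413] 0.6027171897830559 0.6531006034636415 39
1 foot ang -1.4448729348256766 offset at g 0.012297740053259247 width 0.043535395056379766 tmax 0.2164707174118665
plate ((0.4945743680000305, 0.2146373838186264), 0.07322852313518524) 1159
knob [0.4946263  0.22691589 0.2197879 ] 110
disc [0.6524486  0.06768076 0.21110347] 159
C 0.075 [ 0.63544284 -0.20336649  0.08917465] 0.6117493495810081 0.6600719483822614 32
C 0.092 [ 0.63122393 -0.2044729   0.0965312 ] 0.6077911799127662 0.6607720188292407 48
C 0.105 [ 0.65705233 -0.19617096  0.11253239] 0.6529977094633225 0.6614145680653609 7
C 0.12 [ 0.63285996 -0.20426468  0.1317736 ] 0.6069108228172734 0.6598033909352168 47
```

The C has material only on its +x side at gap height, so the gap faces -x at about +10°. First I go above the rod.

Call:
{"api": "arm_command", "payload": {
  "targets": [
    {"z": 0.08},
    {"z": 0.16},
    {"x": 0.06,"y": -0.06,"z": 0.18,"rz": -0.04},
    {"x": 0.12,"y": -0.12,"z": 0.18,"rz": -0.08},
    {"x": 0.18,"y": -0.18,"z": 0.18,"rz": -0.12},
    {"x": 0.24,"y": -0.24,"z": 0.18,"rz": -0.16},
    {"x": 0.3,"y": -0.3,"z": 0.18,"rz": -0.2},
    {"x": 0.36,"y": -0.36,"z": 0.18,"rz": -0.24},
    {"x": 0.42,"y": -0.42,"z": 0.18,"rz": -0.264},
    {"x": 0.48,"y": -0.48,"z": 0.18,"rz": -0.264}
  ]
}}

```text
schema error: expected keys x, y, z, rx, ry, rz, claw
```

Call:
{"api": "arm_command", "payload": {
  "targets": [
    {"x": 0.06,"y": -0.06},
    {"x": 0.12,"y": -0.12},
    {"x": 0.18,"y": -0.18},
    {"x": 0.24,"y": -0.24},
    {"x": 0.3,"y": -0.3},
    {"x": 0.36,"y": -0.36},
    {"x": 0.42,"y": -0.42},
    {"x": 0.458,"y": -0.483},
    {"x": 0.458,"y": -0.483},
    {"x": 0.458,"y": -0.483}
  ]
}}

```text
schema error: expected keys x, y, z, rx, ry, rz, claw
```

```bash
python3 - <<'E'
from h import *
a,d,P=grab('scene');b,d2,Q=grab('top')
np.savez('d1',a=a,P=P,b=b,P2=Q)
s=robot.read_state();print(s['t'],s['tool_pos'],s['orientation'],s['q'])
save('c1',np.hstack([cv2.resize(a[150:290,200:340],(400,400)),cv2.resize(b[150:270,180:300],(400,400))]))
E
```

```text
0.2 [0.1493403  0.5807881  0.23199126] [-3.94438167e-01 -3.11645996e+00  1.70948747e-03] [ 1.23361015e+00  1.30888307e-01  1.48884072e+00  3.59271495e-05
  1.52298446e+00 -8.53945160e-02]
```

View pics/c1.png

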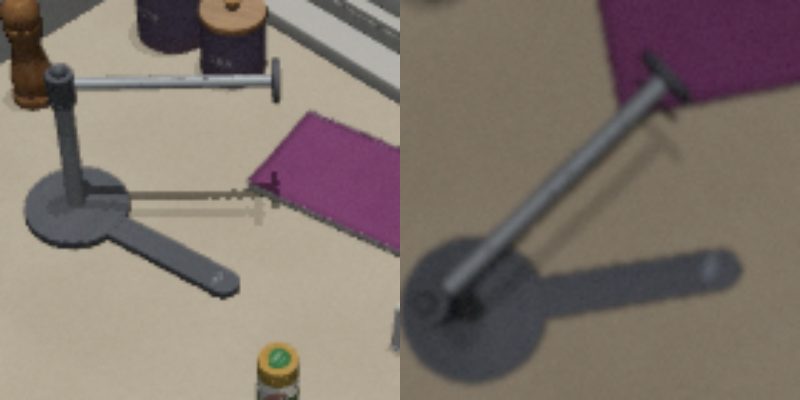

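The commands were refused because every row needs all keys, so the arm has not moved. The view shows the stand unobstructed: scene crop has the hub at (60,85), the rod end at (275,80) and the foot tip at (225,283). I'm sending the moves again with full rows.

Call:
{"api": "arm_command", "payload": {
  "targets": [
    {"x": 0,"y": 0,"z": 0.08,"rx": 0,"ry": 0,"rz": 0,"claw": 0},
    {"x": 0,"y": 0,"z": 0.16,"rx": 0,"ry": 0,"rz": 0,"claw": 0},
    {"x": 0.06,"y": -0.06,"z": 0.18,"rx": 0,"ry": 0,"rz": -0.04,"claw": 0},
    {"x": 0.12,"y": -0.12,"z": 0.18,"rx": 0,"ry": 0,"rz": -0.08,"claw": 0},
    {"x": 0.18,"y": -0.18,"z": 0.18,"rx": 0,"ry": 0,"rz": -0.12,"claw": 0},
    {"x": 0.24,"y": -0.24,"z": 0.18,"rx": 0,"ry": 0,"rz": -0.16,"claw": 0},
    {"x": 0.3,"y": -0.3,"z": 0.18,"rx": 0,"ry": 0,"rz": -0.2,"claw": 0},
    {"x": 0.36,"y": -0.36,"z": 0.18,"rx": 0,"ry": 0,"rz": -0.24,"claw": 0},
    {"x": 0.42,"y": -0.42,"z": 0.18,"rx": 0,"ry": 0,"rz": -0.264,"claw": 0},
    {"x": 0.48,"y": -0.48,"z": 0.18,"rx": 0,"ry": 0,"rz": -0.264,"claw": 0}
  ]
}}

```text
t: 1.03
tool_pos: [0.3853, 0.3445, 0.3226]
orientation: [1.199, 2.904, 0.0]
force: [0.7, 0.2, 1.3]
opening: 0.0934
gripper_force: 0.0
```

Call:
{"api": "arm_command", "payload": {
  "targets": [
    {"x": 0.06,"y": -0.06,"z": 0,"rx": 0,"ry": 0,"rz": 0,"claw": 0},
    {"x": 0.12,"y": -0.12,"z": 0,"rx": 0,"ry": 0,"rz": 0,"claw": 0},
    {"x": 0.18,"y": -0.18,"z": 0,"rx": 0,"ry": 0,"rz": 0,"claw": 0},
    {"x": 0.24,"y": -0.24,"z": 0,"rx": 0,"ry": 0,"rz": 0,"claw": 0},
    {"x": 0.3,"y": -0.3,"z": 0,"rx": 0,"ry": 0,"rz": 0,"claw": 0},
    {"x": 0.36,"y": -0.36,"z": 0,"rx": 0,"ry": 0,"rz": 0,"claw": 0},
    {"x": 0.42,"y": -0.42,"z": 0,"rx": 0,"ry": 0,"rz": 0,"claw": 0},
    {"x": 0.458,"y": -0.483,"z": 0,"rx": 0,"ry": 0,"rz": 0,"claw": 0},
    {"x": 0.458,"y": -0.483,"z": 0,"rx": 0,"ry": 0,"rz": 0,"claw": 0},
    {"x": 0.458,"y": -0.483,"z": 0,"rx": 0,"ry": 0,"rz": 0,"claw": 0}
  ]
}}

```text
t: 1.87
tool_pos: [0.6141, 0.1023, 0.3215]
orientation: [-1.199, -2.902, 0.001]
force: [-1.4, 0.2, 0.6]
opening: 0.093
gripper_force: 0.0
```

```bash
python3 - <<'E'
from h import *
s=robot.read_state();print(s['t'],s['tool_pos'],s['orientation'],s['q'])
R=cv2.Rodrigues(s['orientation'])[0];print('tool y ang',np.degrees(np.arctan2(R[1,1],R[0,1])),R[:,2])
# ray-cast foot tip and plate centre by pixel (tip top edge z=.012)
def cast(n,u,v,z):
    c=robot.get_calibration(n);K=c['intrinsics'];Rr=cv2.Rodrigues(c['orientation'])[0];o=c['origin']
    r=Rr@np.array([(u-K[0,2])/K[0,0],-(v-K[1,2])/K[1,1],-1]);return (o+r*(z-o[2])/r[2])[:2]
# tip, plate, knob, disc in scene crop (scale .35) & top crop (.3)
S=lambda x,y:(200+.35*x,150+.35*y);T=lambda x,y:(180+.3*x,150+.3*y)
print('tip',cast('scene',*S(228,283),.012),cast('top',*T(733,0)[:1],T(0,268)[1],.012) if 0 else cast('top',*T(733-400,268),.012))
print('plate',cast('scene',*S(78,205),.014),cast('top',*T(475-400,309),.014))
print('knob',cast('scene',*S(60,70),.225),cast('top',*T(428-400,304),.225))
print('disc',cast('scene',*S(276,80),.2),cast('top',*T(666-400,80),.205))
E
```

```text
1.8667 [0.61412653 0.10230984 0.32150515] [-1.19908512e+00 -2.90215718e+00  1.38388798e-03] [ 8.28117242e-02  1.75104647e-01  1.27871960e+00 -1.09561646e-04
  1.68948538e+00 -7.04380953e-01]
tool y ang 45.102120752217026 [-1.70209266e-03 -2.50441273e-04 -9.99998520e-01]
tip [0.52698192 0.00879664] [0.53185979 0.00890666]
plate [0.488309   0.21627592] [0.49424124 0.22383946]
knob [0.48822774 0.21498647] [0.49379558 0.22289175]
disc [0.65447278 0.05829122] [0.65589859 0.06280187]
```

The post is at about (.492,.221), the foot points along -1.40 rad and the rod along -0.77 rad. That calls for a swing of about -0.63 rad. I lower onto the rod and grip it.

Call:
{"api": "arm_command", "payload": {
  "targets": [
    {"x": 0,"y": 0,"z": -0.07,"rx": 0,"ry": 0,"rz": 0,"claw": 0},
    {"x": 0,"y": 0,"z": -0.14,"rx": 0,"ry": 0,"rz": 0,"claw": 0},
    {"x": 0,"y": 0,"z": -0.2,"rx": 0,"ry": 0,"rz": 0,"claw": 0},
    {"x": 0,"y": 0,"z": -0.25,"rx": 0,"ry": 0,"rz": 0,"claw": 0},
    {"x": 0,"y": 0,"z": -0.252,"rx": 0,"ry": 0,"rz": 0,"claw": 150},
    {"x": 0,"y": 0,"z": -0.252,"rx": 0,"ry": 0,"rz": 0,"claw": 180},
    {"x": 0,"y": 0,"z": -0.252,"rx": 0,"ry": 0,"rz": 0,"claw": 255},
    {"x": 0,"y": 0,"z": -0.252,"rx": 0,"ry": 0,"rz": 0,"claw": 255},
    {"x": 0,"y": 0,"z": -0.252,"rx": 0,"ry": 0,"rz": 0,"claw": 255},
    {"x": 0,"y": 0,"z": -0.252,"rx": 0,"ry": 0,"rz": 0,"claw": 255}
  ],
  "squeeze": 10
}}

```text
t: 2.7
tool_pos: [0.6144, 0.1049, 0.1987]
orientation: [1.193, 2.903, 0.002]
force: [0.2, -0.8, 0.5]
opening: 0.0573
gripper_force: 0.0
```

Call:
{"api": "arm_command", "payload": {
  "targets": [
    {"x": 0,"y": 0,"z": 0,"rx": 0,"ry": 0,"rz": 0,"claw": 255},
    {"x": 0,"y": 0,"z": 0,"rx": 0,"ry": 0,"rz": 0,"claw": 255},
    {"x": 0,"y": 0,"z": 0,"rx": 0,"ry": 0,"rz": 0,"claw": 255},
    {"x": 0,"y": 0,"z": 0,"rx": 0,"ry": 0,"rz": 0,"claw": 255},
    {"x": 0,"y": 0,"z": 0,"rx": 0,"ry": 0,"rz": 0,"claw": 255},
    {"x": 0,"y": 0,"z": 0,"rx": 0,"ry": 0,"rz": 0,"claw": 255},
    {"x": 0,"y": 0,"z": 0,"rx": 0,"ry": 0,"rz": 0,"claw": 255},
    {"x": 0,"y": 0,"z": 0,"rx": 0,"ry": 0,"rz": 0,"claw": 255}
  ]
}}

```text
t: 3.37
tool_pos: [0.6135, 0.1048, 0.1966]
orientation: [1.194, 2.906, 0.0]
force: [1.4, 1.0, -1.8]
opening: 0.0137
gripper_force: 10.0
```

Gripped at 13.7 mm. Now I swing it along the arc.

Call:
{"api": "arm_command", "payload": {
  "targets": [
    {"x": -0.0154,"y": -0.0149,"z": 0,"rx": 0,"ry": 0,"rz": -0.0315,"claw": 255},
    {"x": -0.0318,"y": -0.0287,"z": 0,"rx": 0,"ry": 0,"rz": -0.063,"claw": 255},
    {"x": -0.0489,"y": -0.0415,"z": 0,"rx": 0,"ry": 0,"rz": -0.0945,"claw": 255},
    {"x": -0.0669,"y": -0.0533,"z": 0,"rx": 0,"ry": 0,"rz": -0.126,"claw": 255},
    {"x": -0.0856,"y": -0.0639,"z": 0,"rx": 0,"ry": 0,"rz": -0.1575,"claw": 255},
    {"x": -0.1047,"y": -0.0732,"z": 0,"rx": 0,"ry": 0,"rz": -0.189,"claw": 255},
    {"x": -0.1245,"y": -0.0813,"z": 0,"rx": 0,"ry": 0,"rz": -0.2205,"claw": 255},
    {"x": -0.1448,"y": -0.0882,"z": 0,"rx": 0,"ry": 0,"rz": -0.252,"claw": 255},
    {"x": -0.1655,"y": -0.0937,"z": 0,"rx": 0,"ry": 0,"rz": -0.2835,"claw": 255},
    {"x": -0.1865,"y": -0.098,"z": 0,"rx": 0,"ry": 0,"rz": -0.315,"claw": 255}
  ]
}}

```text
t: 4.2
tool_pos: [0.5195, 0.0573, 0.1965]
orientation: [-2.037, -2.389, -0.004]
force: [1.1, 11.0, -0.9]
opening: 0.0138
gripper_force: 10.0
```

Call:
{"api": "arm_command", "payload": {
  "targets": [
    {"x": 0,"y": 0,"z": 0,"rx": 0,"ry": 0,"rz": 0,"claw": 255},
    {"x": 0,"y": 0,"z": 0,"rx": 0,"ry": 0,"rz": 0,"claw": 255},
    {"x": 0,"y": 0,"z": 0,"rx": 0,"ry": 0,"rz": 0,"claw": 255}
  ]
}}

```text
t: 4.45
tool_pos: [0.5191, 0.0573, 0.1965]
orientation: [-2.033, -2.391, -0.001]
force: [-3.5, 7.3, 0.8]
opening: 0.0135
gripper_force: 10.0
```

```bash
python3 - <<'E'
from h import *
a,d,P=grab('scene');b,d2,Q=grab('top')
np.savez('d2',a=a,P=P,b=b,P2=Q)
s=robot.read_state();print(s['t'],s['tool_pos'],s['orientation'],s['force'])
save('c2',np.hstack([cv2.resize(a[150:290,200:340],(400,400)),cv2.resize(b[170:290,180:300],(400,400))]))
E
```

```text
4.55 [0.51923696 0.05724497 0.19651841] [-2.03269787e+00 -2.39150172e+00 -1.41082883e-03] [-2.57090718  7.07797546  1.99978308]
```

View pics/c2.png

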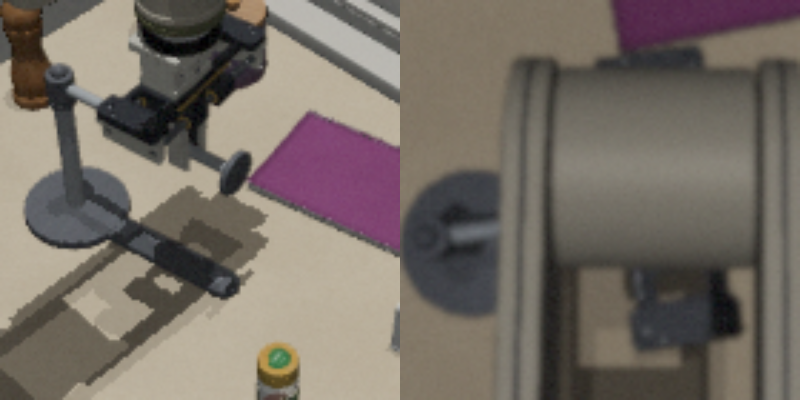

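The rod now lies over the foot: the scene crop shows the disc at (235,172) and the foot tip at (228,285). I let go, back off and check.

Call:
{"api": "arm_command", "payload": {
  "targets": [
    {"x": 0,"y": 0,"z": 0,"rx": 0,"ry": 0,"rz": 0,"claw": 60},
    {"x": 0,"y": 0,"z": 0,"rx": 0,"ry": 0,"rz": 0,"claw": 60},
    {"x": 0,"y": 0,"z": 0,"rx": 0,"ry": 0,"rz": 0,"claw": 60},
    {"x": 0,"y": 0,"z": 0,"rx": 0,"ry": 0,"rz": 0,"claw": 60},
    {"x": 0,"y": 0,"z": 0,"rx": 0,"ry": 0,"rz": 0,"claw": 60},
    {"x": 0,"y": 0,"z": 0.06,"rx": 0,"ry": 0,"rz": 0,"claw": 60},
    {"x": 0,"y": 0,"z": 0.13,"rx": 0,"ry": 0,"rz": 0,"claw": 60},
    {"x": 0,"y": 0,"z": 0.2,"rx": 0,"ry": 0,"rz": 0,"claw": 60},
    {"x": 0.05,"y": -0.05,"z": 0.22,"rx": 0,"ry": 0,"rz": 0.06,"claw": 60},
    {"x": 0.1,"y": -0.1,"z": 0.22,"rx": 0,"ry": 0,"rz": 0.12,"claw": 60}
  ]
}}

```text
t: 5.38
tool_pos: [0.5724, 0.0059, 0.3127]
orientation: [1.72, 2.619, 0.007]
force: [0.9, 0.8, 0.5]
opening: 0.0703
gripper_force: 0.0
```

Call:
{"api": "arm_command", "payload": {
  "targets": [
    {"x": 0.02,"y": -0.06,"z": 0,"rx": 0,"ry": 0,"rz": 0.06,"claw": 60},
    {"x": 0.04,"y": -0.12,"z": 0,"rx": 0,"ry": 0,"rz": 0.12,"claw": 60},
    {"x": 0.06,"y": -0.18,"z": 0,"rx": 0,"ry": 0,"rz": 0.18,"claw": 60},
    {"x": 0.08,"y": -0.24,"z": 0,"rx": 0,"ry": 0,"rz": 0.24,"claw": 60},
    {"x": 0.1,"y": -0.3,"z": 0,"rx": 0,"ry": 0,"rz": 0.3,"claw": 60},
    {"x": 0.12,"y": -0.36,"z": 0,"rx": 0,"ry": 0,"rz": 0.36,"claw": 60},
    {"x": 0.12,"y": -0.42,"z": 0,"rx": 0,"ry": 0,"rz": 0.42,"claw": 60},
    {"x": 0.12,"y": -0.42,"z": 0,"rx": 0,"ry": 0,"rz": 0.48,"claw": 60},
    {"x": 0.12,"y": -0.42,"z": 0,"rx": 0,"ry": 0,"rz": 0.54,"claw": 60},
    {"x": 0.12,"y": -0.42,"z": 0,"rx": 0,"ry": 0,"rz": 0.6,"claw": 60}
  ]
}}

```text
t: 6.22
tool_pos: [0.63, -0.2055, 0.3061]
orientation: [0.054, -3.14, -0.0]
force: [-1.0, 0.4, -0.1]
opening: 0.0714
gripper_force: 0.0
```

```bash
python3 - <<'E'
from h import *
a,d,P=grab('scene');b,d2,Q=grab('top')
np.savez('d3',a=a,P=P,b=b,P2=Q)
s=robot.read_state();print(s['t'],s['tool_pos'],s['orientation'],s['force'],s['opening'],s['q'])
R=cv2.Rodrigues(s['orientation'])[0];print('tool y ang',np.degrees(np.arctan2(R[1,1],R[0,1])))
for k,X,C in(('s',P,a),('t',Q,b)):
  X=X.reshape(-1,3);C=C.reshape(-1,3).astype(int)
  u=np.array([np.cos(-1.4),np.sin(-1.4)]);n=np.array([-u[1],u[0]]);e=X[:,:2]-[.492,.221]
  r=(X[:,2]>.19)&(X[:,2]<.212)&(e@u>.04)&(e@u<.215)&(abs(e@n)<.04)
  p=X[r];print(k,len(p))
  if len(p)>20:
    l=cv2.fitLine(p[:,:2].astype(np.float32),cv2.DIST_HUBER,0,.01,.01).ravel();sg=np.sign(l[0])
    print('rod ang',np.arctan2(l[1]*sg,l[0]*sg),'through',l[2:],p[:,2].mean())
save('c3',np.hstack([cv2.resize(a[150:290,200:340],(400,400)),cv2.resize(b[170:290,180:300],(400,400))]))
E
```

```text
6.3167 [ 0.63003848 -0.20480368  0.30637437] [ 5.01883149e-02 -3.14083053e+00 -5.99852649e-05] [-0.92604362  0.50604672  0.30482565] 0.0708003353737167 [-3.91592850e-01  2.85141270e-01  1.17922665e+00 -1.08712614e-04
  1.67757145e+00 -1.99435665e+00]
tool y ang 91.83093813926048
s 248
rod ang -1.4159901 through [0.5107241  0.08145396] 0.20187114609156226
t 443
rod ang -1.4184452 through [0.51447046 0.0956092 ] 0.20519780056947656
```

View pics/c3.png

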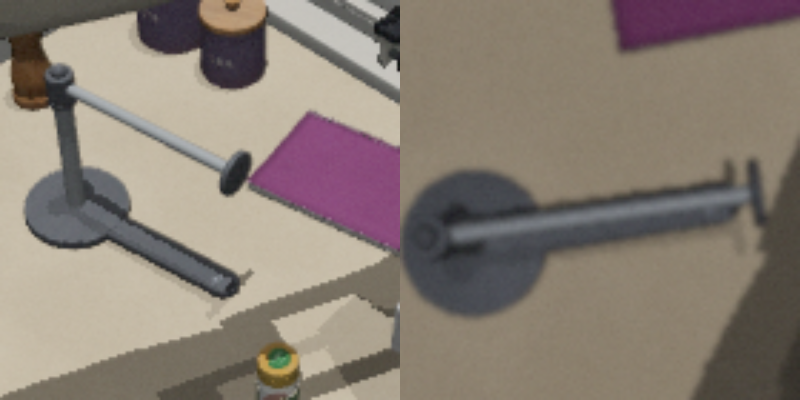

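The rod is at -1.417 rad, about 0.02 rad off the foot line, and it is released. Next I take the caddy by its tab.

Call:
{"api": "arm_command", "payload": {
  "targets": [
    {"x": 0.001,"y": -0.004,"z": -0.04,"rx": 0,"ry": 0,"rz": 0.04,"claw": 60},
    {"x": 0.002,"y": -0.006,"z": -0.1,"rx": 0,"ry": 0,"rz": 0.076,"claw": 60},
    {"x": 0.002,"y": -0.006,"z": -0.16,"rx": 0,"ry": 0,"rz": 0.076,"claw": 60},
    {"x": 0.002,"y": -0.006,"z": -0.2,"rx": 0,"ry": 0,"rz": 0.076,"claw": 60},
    {"x": 0.002,"y": -0.006,"z": -0.24,"rx": 0,"ry": 0,"rz": 0.076,"claw": 60},
    {"x": 0.002,"y": -0.006,"z": -0.28,"rx": 0,"ry": 0,"rz": 0.076,"claw": 60},
    {"x": 0.002,"y": -0.006,"z": -0.294,"rx": 0,"ry": 0,"rz": 0.076,"claw": 60},
    {"x": 0.002,"y": -0.006,"z": -0.294,"rx": 0,"ry": 0,"rz": 0.076,"claw": 120},
    {"x": 0.002,"y": -0.006,"z": -0.294,"rx": 0,"ry": 0,"rz": 0.076,"claw": 170},
    {"x": 0.002,"y": -0.006,"z": -0.294,"rx": 0,"ry": 0,"rz": 0.076,"claw": 255}
  ],
  "squeeze": 15
}}

```text
t: 7.15
tool_pos: [0.6321, -0.2077, 0.1616]
orientation: [-0.284, 3.126, -0.002]
force: [0.3, -0.1, -0.4]
opening: 0.0556
gripper_force: 0.0
```

Call:
{"api": "arm_command", "payload": {
  "targets": [
    {"x": 0,"y": 0,"z": 0,"rx": 0,"ry": 0,"rz": 0,"claw": 255},
    {"x": 0,"y": 0,"z": 0,"rx": 0,"ry": 0,"rz": 0,"claw": 255},
    {"x": 0,"y": 0,"z": 0,"rx": 0,"ry": 0,"rz": 0,"claw": 255},
    {"x": 0,"y": 0,"z": 0,"rx": 0,"ry": 0,"rz": 0,"claw": 255},
    {"x": 0,"y": 0,"z": 0,"rx": 0,"ry": 0,"rz": 0,"claw": 255},
    {"x": 0,"y": 0,"z": 0,"rx": 0,"ry": 0,"rz": 0,"claw": 255}
  ]
}}

```text
t: 7.65
tool_pos: [0.6311, -0.2074, 0.1597]
orientation: [-0.286, 3.128, -0.0]
force: [-0.5, 0.5, -0.3]
opening: 0.0156
gripper_force: 0.0
```

```bash
python3 - <<'E'
from h import *
a,d,P=grab('scene')
s=robot.read_state();print(s['t'],s['tool_pos'],s['orientation'],s['force'],s['opening'],s['gripper_force'])
R=cv2.Rodrigues(s['orientation'])[0];print('tool y ang',np.degrees(np.arctan2(R[1,1],R[0,1])))
save('c4',cv2.resize(a[200:300,300:420],(600,500)))
E
```

```text
7.7 [ 0.63112825 -0.20738202  0.15963471] [-2.85629025e-01  3.12857234e+00 -1.12961414e-04] [ 0.29172697 -0.81447892 -2.42836234] 0.013960785297252337 14.990359246730804
tool y ang 100.43293414707061
```

View pics/c4.png

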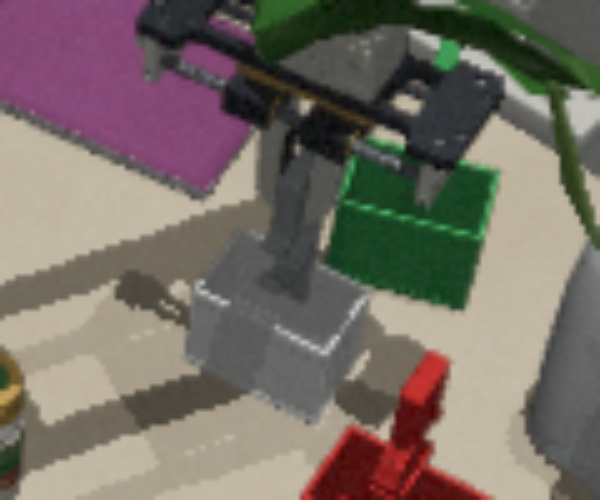

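The grip holds at 14 mm with 15 N. Now I lift the caddy and carry it beside the rod.

Call:
{"api": "arm_command", "payload": {
  "targets": [
    {"x": 0,"y": 0,"z": 0.04,"rx": 0,"ry": 0,"rz": 0,"claw": 255},
    {"x": 0,"y": 0,"z": 0.08,"rx": 0,"ry": 0,"rz": 0,"claw": 255},
    {"x": 0,"y": 0,"z": 0.13,"rx": 0,"ry": 0,"rz": 0,"claw": 255},
    {"x": 0,"y": 0,"z": 0.176,"rx": 0,"ry": 0,"rz": -0.014,"claw": 255},
    {"x": -0.002,"y": 0.03,"z": 0.176,"rx": 0,"ry": 0,"rz": -0.014,"claw": 255},
    {"x": -0.005,"y": 0.08,"z": 0.176,"rx": 0,"ry": 0,"rz": -0.014,"claw": 255},
    {"x": -0.008,"y": 0.14,"z": 0.176,"rx": 0,"ry": 0,"rz": -0.014,"claw": 255},
    {"x": -0.012,"y": 0.2,"z": 0.176,"rx": 0,"ry": 0,"rz": -0.014,"claw": 255},
    {"x": -0.016,"y": 0.26,"z": 0.176,"rx": 0,"ry": 0,"rz": -0.014,"claw": 255},
    {"x": -0.02,"y": 0.32,"z": 0.176,"rx": 0,"ry": 0,"rz": -0.014,"claw": 255}
  ]
}}

```text
t: 8.53
tool_pos: [0.6201, -0.0452, 0.246]
orientation: [0.242, -3.13, -0.001]
force: [0.7, 0.4, -2.4]
opening: 0.0141
gripper_force: 15.0
```

Call:
{"api": "arm_command", "payload": {
  "targets": [
    {"x": -0.003,"y": 0.06,"z": 0,"rx": 0,"ry": 0,"rz": 0,"claw": 255},
    {"x": -0.006,"y": 0.12,"z": 0,"rx": 0,"ry": 0,"rz": 0,"claw": 255},
    {"x": -0.01,"y": 0.18,"z": 0,"rx": 0,"ry": 0,"rz": 0,"claw": 255},
    {"x": -0.014,"y": 0.23,"z": 0,"rx": 0,"ry": 0,"rz": 0,"claw": 255},
    {"x": -0.016,"y": 0.28,"z": 0,"rx": 0,"ry": 0,"rz": 0,"claw": 255},
    {"x": -0.017,"y": 0.311,"z": 0,"rx": 0,"ry": 0,"rz": 0,"claw": 255},
    {"x": -0.017,"y": 0.311,"z": 0,"rx": 0,"ry": 0,"rz": 0,"claw": 255},
    {"x": -0.017,"y": 0.311,"z": 0,"rx": 0,"ry": 0,"rz": 0,"claw": 255},
    {"x": -0.017,"y": 0.311,"z": 0,"rx": 0,"ry": 0,"rz": 0,"claw": 255}
  ]
}}

```text
t: 9.28
tool_pos: [0.6122, 0.1079, 0.2467]
orientation: [0.243, -3.131, 0.001]
force: [0.7, -0.5, -2.0]
opening: 0.0138
gripper_force: 15.0
```

```bash
python3 - <<'E'
from h import *
a,d,P=grab('scene')
s=robot.read_state();print(s['t'],s['tool_pos'],s['orientation'],s['force'],s['opening'],s['gripper_force'])
R=cv2.Rodrigues(s['orientation'])[0];print('tool y ang',np.degrees(np.arctan2(R[1,1],R[0,1])))
save('c5',cv2.resize(a[130:270,200:360],(640,560)))
E
```

```text
9.3333 [0.61232277 0.10746468 0.24689969] [ 2.41336442e-01 -3.13128907e+00  6.28149235e-04] [ 0.29202357 -0.90030527 -2.07554356] 0.0137359544300425 14.999796599149704
tool y ang 98.81444800768018
```

View pics/c5.png

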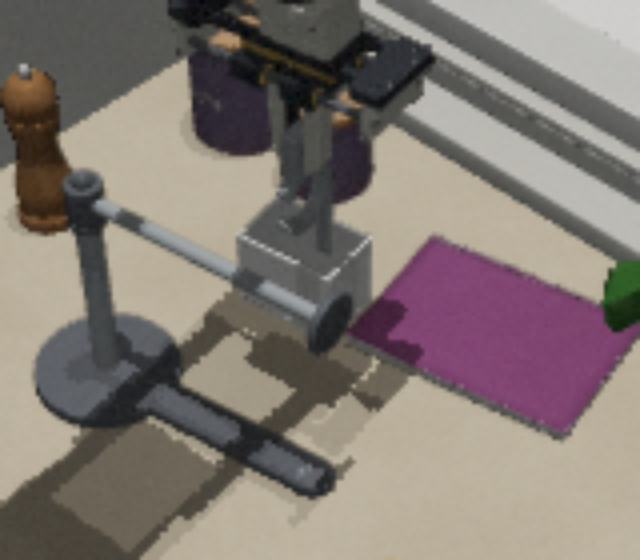

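The caddy hangs upright behind the rod with its gap facing it. The lips are at about (285,205) and the rod runs from (100,205) to (320,310). I feed the rod in through the gap.

Call:
{"api": "arm_command", "payload": {
  "targets": [
    {"x": -0.03,"y": -0.004,"z": 0.002,"rx": 0,"ry": 0,"rz": 0,"claw": 255},
    {"x": -0.06,"y": -0.009,"z": 0.002,"rx": 0,"ry": 0,"rz": 0,"claw": 255},
    {"x": -0.09,"y": -0.013,"z": 0.002,"rx": 0,"ry": 0,"rz": 0,"claw": 255},
    {"x": -0.11,"y": -0.016,"z": 0.002,"rx": 0,"ry": 0,"rz": 0,"claw": 255},
    {"x": -0.12,"y": -0.018,"z": 0.002,"rx": 0,"ry": 0,"rz": 0,"claw": 255},
    {"x": -0.13,"y": -0.019,"z": 0.002,"rx": 0,"ry": 0,"rz": 0,"claw": 255},
    {"x": -0.14,"y": -0.021,"z": 0.002,"rx": 0,"ry": 0,"rz": 0,"claw": 255},
    {"x": -0.15,"y": -0.022,"z": 0.002,"rx": 0,"ry": 0,"rz": 0,"claw": 255},
    {"x": -0.16,"y": -0.024,"z": 0.002,"rx": 0,"ry": 0,"rz": 0,"claw": 255},
    {"x": -0.16,"y": -0.024,"z": 0.002,"rx": 0,"ry": 0,"rz": 0,"claw": 255}
  ]
}}

```text
t: 10.17
tool_pos: [0.5321, 0.096, 0.2486]
orientation: [0.242, -3.132, 0.0]
force: [0.5, 0.7, -2.2]
opening: 0.014
gripper_force: 15.0
```

Call:
{"api": "arm_command", "payload": {
  "targets": [
    {"x": -0.008,"y": -0.001,"z": 0,"rx": 0,"ry": 0,"rz": 0,"claw": 255},
    {"x": -0.016,"y": -0.002,"z": 0,"rx": 0,"ry": 0,"rz": 0,"claw": 255},
    {"x": -0.024,"y": -0.003,"z": 0,"rx": 0,"ry": 0,"rz": 0,"claw": 255},
    {"x": -0.032,"y": -0.004,"z": 0,"rx": 0,"ry": 0,"rz": 0,"claw": 255},
    {"x": -0.037,"y": -0.005,"z": 0,"rx": 0,"ry": 0,"rz": 0,"claw": 255},
    {"x": -0.037,"y": -0.005,"z": 0,"rx": 0,"ry": 0,"rz": 0,"claw": 255}
  ]
}}

```text
t: 10.67
tool_pos: [0.5137, 0.0936, 0.2487]
orientation: [-0.242, 3.132, -0.0]
force: [-0.1, -0.2, -1.7]
opening: 0.0135
gripper_force: 15.0
```

```bash
python3 - <<'E'
from h import *
a,d,P=grab('scene')
s=robot.read_state();print(s['t'],s['tool_pos'],s['orientation'],s['force'],s['opening'],s['gripper_force'])
save('c6',cv2.resize(a[130:270,200:340],(560,560)))
E
```

```text
10.7167 [0.51395084 0.09366387 0.24874012] [-2.41993808e-01  3.13203875e+00  2.41454561e-05] [-0.1386389   0.98171403 -1.14005451] 0.014402588304891389 14.999742954969406
```

View pics/c6.png

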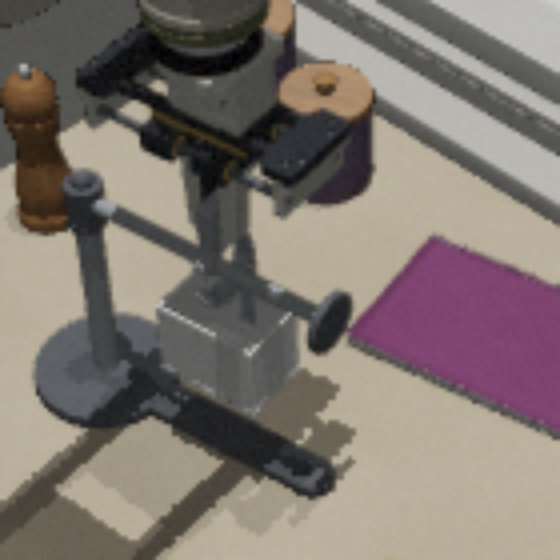

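The rod passes through the hanger at about (215,275) with no contact force. I lower the caddy onto the rod.

Call:
{"api": "arm_command", "payload": {
  "targets": [
    {"x": 0,"y": 0,"z": -0.006,"rx": 0,"ry": 0,"rz": 0,"claw": 255},
    {"x": 0,"y": 0,"z": -0.012,"rx": 0,"ry": 0,"rz": 0,"claw": 255},
    {"x": 0,"y": 0,"z": -0.018,"rx": 0,"ry": 0,"rz": 0,"claw": 255},
    {"x": 0,"y": 0,"z": -0.024,"rx": 0,"ry": 0,"rz": 0,"claw": 255},
    {"x": 0,"y": 0,"z": -0.028,"rx": 0,"ry": 0,"rz": 0,"claw": 255},
    {"x": 0,"y": 0,"z": -0.03,"rx": 0,"ry": 0,"rz": 0,"claw": 255},
    {"x": 0,"y": 0,"z": -0.03,"rx": 0,"ry": 0,"rz": 0,"claw": 255},
    {"x": 0,"y": 0,"z": -0.03,"rx": 0,"ry": 0,"rz": 0,"claw": 255}
  ]
}}

```text
t: 11.38
tool_pos: [0.5141, 0.0937, 0.2336]
orientation: [0.242, -3.132, 0.0]
force: [-0.7, 0.9, -1.2]
opening: 0.0137
gripper_force: 15.0
```

```bash
python3 - <<'E'
from h import *
s=robot.read_state();print(s['t'],s['tool_pos'],s['force'],s['wrist_torque'])
E
```

```text
11.3833 [0.51413111 0.09365238 0.2335929 ] [-0.74231898  0.88297177 -1.16026829] [ 0.07226646  0.00330016 -0.02470618]
```

Not fully in contact yet, so I lower a little further.

Call:
{"api": "arm_command", "payload": {
  "targets": [
    {"x": 0,"y": 0,"z": -0.002,"rx": 0,"ry": 0,"rz": 0,"claw": 255},
    {"x": 0,"y": 0,"z": -0.003,"rx": 0,"ry": 0,"rz": 0,"claw": 255},
    {"x": 0,"y": 0,"z": -0.004,"rx": 0,"ry": 0,"rz": 0,"claw": 255},
    {"x": 0,"y": 0,"z": -0.004,"rx": 0,"ry": 0,"rz": 0,"claw": 255}
  ]
}}

```text
t: 11.72
tool_pos: [0.5143, 0.0937, 0.2321]
orientation: [-0.242, 3.132, -0.0]
force: [-0.7, 0.4, 1.2]
opening: 0.0139
gripper_force: 15.0
```

The rod now carries the weight. I release and withdraw upward.

Call:
{"api": "arm_command", "payload": {
  "targets": [
    {"x": 0,"y": 0,"z": 0,"rx": 0,"ry": 0,"rz": 0,"claw": 255},
    {"x": 0,"y": 0,"z": 0,"rx": 0,"ry": 0,"rz": 0,"claw": 120},
    {"x": 0,"y": 0,"z": 0,"rx": 0,"ry": 0,"rz": 0,"claw": 120},
    {"x": 0,"y": 0,"z": 0,"rx": 0,"ry": 0,"rz": 0,"claw": 120},
    {"x": 0,"y": 0,"z": 0,"rx": 0,"ry": 0,"rz": 0,"claw": 120},
    {"x": 0,"y": 0,"z": 0,"rx": 0,"ry": 0,"rz": 0,"claw": 120},
    {"x": 0,"y": 0,"z": 0.04,"rx": 0,"ry": 0,"rz": 0,"claw": 120},
    {"x": 0,"y": 0,"z": 0.1,"rx": 0,"ry": 0,"rz": 0,"claw": 120},
    {"x": 0,"y": 0,"z": 0.16,"rx": 0,"ry": 0,"rz": 0,"claw": 120},
    {"x": 0,"y": 0,"z": 0.22,"rx": 0,"ry": 0,"rz": 0,"claw": 120}
  ]
}}

```text
t: 12.55
tool_pos: [0.5138, 0.0936, 0.3426]
orientation: [0.242, -3.131, -0.0]
force: [1.3, -0.0, -0.0]
opening: 0.0487
gripper_force: 0.0
```

Call:
{"api": "arm_command", "payload": {
  "targets": [
    {"x": 0,"y": -0.06,"z": 0,"rx": 0,"ry": 0,"rz": 0,"claw": 120},
    {"x": 0,"y": -0.12,"z": 0,"rx": 0,"ry": 0,"rz": 0,"claw": 120},
    {"x": 0,"y": -0.18,"z": 0,"rx": 0,"ry": 0,"rz": 0,"claw": 120},
    {"x": 0,"y": -0.24,"z": 0,"rx": 0,"ry": 0,"rz": 0,"claw": 120},
    {"x": 0,"y": -0.3,"z": 0,"rx": 0,"ry": 0,"rz": 0,"claw": 120},
    {"x": 0,"y": -0.36,"z": 0,"rx": 0,"ry": 0,"rz": 0,"claw": 120},
    {"x": 0,"y": -0.4,"z": 0,"rx": 0,"ry": 0,"rz": 0,"claw": 120},
    {"x": 0,"y": -0.4,"z": 0,"rx": 0,"ry": 0,"rz": 0,"claw": 120},
    {"x": 0,"y": -0.4,"z": 0,"rx": 0,"ry": 0,"rz": 0,"claw": 120},
    {"x": 0,"y": -0.4,"z": 0,"rx": 0,"ry": 0,"rz": 0,"claw": 120}
  ]
}}

```text
t: 13.38
tool_pos: [0.5142, -0.1058, 0.3416]
orientation: [0.242, -3.132, -0.001]
force: [0.4, 0.5, -0.8]
opening: 0.0489
gripper_force: 0.0
```

Call:
{"api": "arm_command", "payload": {
  "targets": [
    {"x": 0,"y": 0,"z": 0,"rx": 0,"ry": 0,"rz": 0,"claw": 120},
    {"x": 0,"y": 0,"z": 0,"rx": 0,"ry": 0,"rz": 0,"claw": 120},
    {"x": 0,"y": 0,"z": 0,"rx": 0,"ry": 0,"rz": 0,"claw": 120},
    {"x": 0,"y": 0,"z": 0,"rx": 0,"ry": 0,"rz": 0,"claw": 120},
    {"x": 0,"y": 0,"z": 0,"rx": 0,"ry": 0,"rz": 0,"claw": 120},
    {"x": 0,"y": 0,"z": 0,"rx": 0,"ry": 0,"rz": 0,"claw": 120},
    {"x": 0,"y": 0,"z": 0,"rx": 0,"ry": 0,"rz": 0,"claw": 120},
    {"x": 0,"y": 0,"z": 0,"rx": 0,"ry": 0,"rz": 0,"claw": 120},
    {"x": 0,"y": 0,"z": 0,"rx": 0,"ry": 0,"rz": 0,"claw": 120},
    {"x": 0,"y": 0,"z": 0,"rx": 0,"ry": 0,"rz": 0,"claw": 120}
  ]
}}

```text
t: 14.22
tool_pos: [0.5141, -0.1063, 0.3416]
orientation: [-0.242, 3.132, 0.0]
force: [-0.3, 0.2, -0.0]
opening: 0.0494
gripper_force: 0.0
```

```bash
python3 - <<'E'
from h import *
def tab(): 
    a,d,P=grab('scene'); X=P.reshape(-1,3)
    i=(X[:,2]>.235)&(X[:,2]<.275)&(np.hypot(X[:,0]-.514,X[:,1]-.093)<.06)
    return a,X[i].mean(0),i.sum()
for k in range(3):
    a,m,n=tab();print(m,n)
s=robot.read_state();print(s['t'],s['tool_pos'],s['opening'])
b,_,Q=grab('top')
save('c7',np.hstack([cv2.resize(a[150:290,200:340],(400,400)),cv2.resize(b[170:290,180:300],(400,400))]))
E
```

```text
[0.5119383  0.08947994 0.24635798] 86
[0.51113781 0.08905971 0.24749091] 83
[0.5119163  0.08945317 0.24709575] 83
14.3667 [ 0.51410941 -0.10636464  0.34159478] 0.04921302893224315
```

View pics/c7.png

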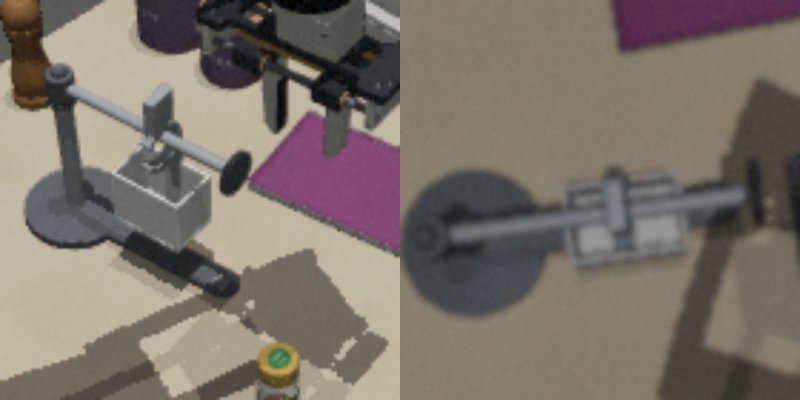

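The caddy hangs upright on the rod, which is still over the foot, and the gripper is clear. I give it a moment to settle, then hand in.

Call:
{"api": "arm_command", "payload": {
  "targets": [
    {"x": 0,"y": 0,"z": 0,"rx": 0,"ry": 0,"rz": 0,"claw": 120},
    {"x": 0,"y": 0,"z": 0,"rx": 0,"ry": 0,"rz": 0,"claw": 120},
    {"x": 0,"y": 0,"z": 0,"rx": 0,"ry": 0,"rz": 0,"claw": 120},
    {"x": 0,"y": 0,"z": 0,"rx": 0,"ry": 0,"rz": 0,"claw": 120},
    {"x": 0,"y": 0,"z": 0,"rx": 0,"ry": 0,"rz": 0,"claw": 120},
    {"x": 0,"y": 0,"z": 0,"rx": 0,"ry": 0,"rz": 0,"claw": 120},
    {"x": 0,"y": 0,"z": 0,"rx": 0,"ry": 0,"rz": 0,"claw": 120},
    {"x": 0,"y": 0,"z": 0,"rx": 0,"ry": 0,"rz": 0,"claw": 120},
    {"x": 0,"y": 0,"z": 0,"rx": 0,"ry": 0,"rz": 0,"claw": 120},
    {"x": 0,"y": 0,"z": 0,"rx": 0,"ry": 0,"rz": 0,"claw": 120}
  ]
}}

```text
t: 15.25
tool_pos: [0.5141, -0.1063, 0.3416]
orientation: [0.242, -3.132, 0.0]
force: [-0.4, 0.1, -0.5]
opening: 0.0492
gripper_force: 0.0
```

```bash
python3 -c "
from plant import robot
print(robot.close_job())"
```

```text
the job is handed in; nothing more can be done
None
```

The stand's arm is over the foot (about 0.02 rad off by my estimate), the caddy hangs upright and still on the rod, the gripper is clear, and the job was handed in at about 15 s; the hand-in returned no verdict.

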